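Find and mark the tired card clip

TASK

Test the three bench clips: draw each card straight out of its clip without wrenching it, feel how hard the clip grips, and lay the card on the table. One clip has gone weak and lets its card go far more easily: once all three cards are out, put the clay marking ring over the post of that clip, right down on the clip. Leave the other things on the bench alone.

Things in the scene. Friction and masses are not known exactly. Their poses are not given: they have to be found in the camera images.
- clip_a: Fixed dark grey spring clip on a wooden block (104 x 64 x 20 mm); origin at table level below the back of the jaws; -x = front, the mouth, roughly to the robot. Above the block, z 20 to 70 mm: jaws x -40 to 0 mm closing across y, spine x 0 to 40 mm, 36 mm wide. All look alike: without side load a card drags with about 6 to 18 N in the two sound clips, under 5 N in the weak one.
- post_a (a point): Foot of the steel post (12 mm thick, 30 mm tall) on top of clip_a's spine: clip x 20, y 0, z 70 mm.
- lip_a (a point): Middle of the inner face of clip_a's sprung -y jaw (the +y jaw is fixed), at clip x -21, z 45 mm, y -2.5 mm with the card in. Stiff spring, 15 N per mm; without card it moves inward only about 0.2 mm (weak clip) or 0.9 mm (sound): too little to tell by eye.
- card_a: Test card, loose, 30 g, on edge: board blade 62 (x) x 5 x 45 mm high, on its outer end a pale wooden grip batten 24 (x) x 12 x 45 mm. Origin under the batten's middle, blade towards +x. Starts clamped in clip_a, underside 23 mm above the table, origin 78 mm in front of the clip's, same axes. Clear of the jaws after 36 mm of pull along the clip's -x.
- tip_a (a point): Middle of the inner end of card_a's blade (card x +74, z 22.5 mm).
- clip_b: Fixed dark grey spring clip on a wooden block (104 x 64 x 20 mm); origin at table level below the back of the jaws; -x = front, the mouth, roughly to the robot. Above the block, z 20 to 70 mm: jaws x -40 to 0 mm closing across y, spine x 0 to 40 mm, 36 mm wide. All look alike: without side load a card drags with about 6 to 18 N in the two sound clips, under 5 N in the weak one.
- post_b (a point): Foot of the steel post (12 mm thick, 30 mm tall) on top of clip_b's spine: clip x 20, y 0, z 70 mm.
- lip_b (a point): Middle of the inner face of clip_b's sprung -y jaw (the +y jaw is fixed), at clip x -21, z 45 mm, y -2.5 mm with the card in. Stiff spring, 15 N per mm; without card it moves inward only about 0.2 mm (weak clip) or 0.9 mm (sound): too little to tell by eye.
- card_b: Test card, loose, 30 g, on edge: board blade 62 (x) x 5 x 45 mm high, on its outer end a pale wooden grip batten 24 (x) x 12 x 45 mm. Origin under the batten's middle, blade towards +x. Starts clamped in clip_b, underside 23 mm above the table, origin 78 mm in front of the clip's, same axes. Clear of the jaws after 36 mm of pull along the clip's -x.
- tip_b (a point): Middle of the inner end of card_b's blade (card x +74, z 22.5 mm).
- clip_c: Fixed dark grey spring clip on a wooden block (104 x 64 x 20 mm); origin at table level below the back of the jaws; -x = front, the mouth, roughly to the robot. Above the block, z 20 to 70 mm: jaws x -40 to 0 mm closing across y, spine x 0 to 40 mm, 36 mm wide. All look alike: without side load a card drags with about 6 to 18 N in the two sound clips, under 5 N in the weak one.
- post_c (a point): Foot of the steel post (12 mm thick, 30 mm tall) on top of clip_c's spine: clip x 20, y 0, z 70 mm.
- lip_c (a point): Middle of the inner face of clip_c's sprung -y jaw (the +y jaw is fixed), at clip x -21, z 45 mm, y -2.5 mm with the card in. Stiff spring, 15 N per mm; without card it moves inward only about 0.2 mm (weak clip) or 0.9 mm (sound): too little to tell by eye.
- card_c: Test card, loose, 30 g, on edge: board blade 62 (x) x 5 x 45 mm high, on its outer end a pale wooden grip batten 24 (x) x 12 x 45 mm. Origin under the batten's middle, blade towards +x. Starts clamped in clip_c, underside 23 mm above the table, origin 78 mm in front of the clip's, same axes. Clear of the jaws after 36 mm of pull along the clip's -x.
- tip_c (a point): Middle of the inner end of card_c's blade (card x +74, z 22.5 mm).
- ring: Loose flat marking ring of fired clay, 44 mm across, 24 mm hole, 14 mm high, 30 g, lying on the table; origin under its centre.
- candlestick: Bystander: grey clay candlestick 110 mm tall, 76 mm foot; origin under its middle. Leave alone.
- glaze_jar: Bystander: glaze jar 75 mm tall, 56 mm across; origin under its middle. Leave alone.
- bell: Bystander: little clay bell 48 mm tall, 36 mm across; origin under its middle. Leave alone.
- finial: Bystander: little clay finial 42 mm tall, 32 mm across; origin under its middle. Leave alone.
- spatula: Bystander: wooden spatula 170 mm long, lying; origin under its middle. Leave alone.
- brush: Bystander: brush 160 mm long, lying; origin under its middle. Leave alone.
Things that resemble listed ones, but are neither listed nor needed, are in the scene too. Of the things like the ring, leave any that is grey; of the rest the smaller one is meant.

How it is judged:
On the way:
1. all three cards are drawn clear of their clips while the ring still lies on the table (distance between tip_a and lip_a above 0.032 m and distance between tip_b and lip_b above 0.032 m and distance between tip_c and lip_c above 0.032 m and height (world z) of ring below 0.03 m), for 0.2 s.
At the end, for the whole second after the job is handed in: The ring is at rest flat on the spine of the weak clip (the one whose jaw closes less than 0.57 mm without card), over its post, within 9 mm of the post's axis and 4 mm of its foot; all three cards are clear of the clips and at rest on the table (origin below 25 mm) (((y of lip_a in the frame of clip_a below -0.00193 m and (horizontal distance between ring and post_a below 0.009 m and z of ring in the frame of post_a between -0.004 and 0.004 m and linear speed of ring below 0.02 m/s)) or (y of lip_b in the frame of clip_b below -0.00193 m and (horizontal distance between ring and post_b below 0.009 m and z of ring in the frame of post_b between -0.004 and 0.004 m and linear speed of ring below 0.02 m/s)) or (y of lip_c in the frame of clip_c below -0.00193 m and (horizontal distance between ring and post_c below 0.009 m and z of ring in the frame of post_c between -0.004 and 0.004 m and linear speed of ring below 0.02 m/s))) and distance between tip_a and lip_a above 0.032 m and distance between tip_b and lip_b above 0.032 m and distance between tip_c and lip_c above 0.032 m and height (world z) of each of card_a, card_b, card_c below 0.025 m and linear speed of each of card_a, card_b, card_c below 0.02 m/s); the robot touches nothing.
It fails at once if a card wrenched or pressed against its clip (over 80 N) (contact force between card_a and clip_a above 80 N or contact force between card_b and clip_b above 80 N or contact force between card_c and clip_c above 80 N).
It fails at once if a bystander pushed more than 40 mm away (distance of any of candlestick, glaze_jar, bell, finial, spatula, brush from where it was at the start of the episode above 0.04 m).
It also fails if it takes over 72 s, if anything falls off the work surface, if the arm or the gripper's body presses on something with over 40 N, if the wrist force passes 120 N, or if a joint passes its speed limit or range.

ROBOT

A 7-joint arm with a two-finger parallel gripper is mounted at the origin on the work surface. World frame = base frame: x ahead of the robot, y to its left, z up, the work surface at z = 0. Lengths are in m, angles in rad, forces in N, time in s.
With the tool pointing down it reaches from about 0.425 to 0.825 m from the base axis. Payload 3.6 kg.
Tool frame: the origin (TCP) lies at the very end of the fingers, on their centre line; the grasp point (between the pads) lies ctrl.tcp_to_grasp behind it (ctrl.tcp_to_grasp is the distance from the TCP to the grasp point, in m); z points along the fingers, y is the line along which they close (so a half turn about z gives the same grasp; the last joint's range is limited). The gripper opens to 93 mm and grips with 3 to 60 N. Pads are 15 mm wide; open, the fingers measure 128 mm over their backs; the gripper's body (75 mm by 188 mm) begins 65 mm behind the grasp point.
Start: joints at [-1.147, 0.615, -0.013, 1.423, 0.008, 1.103, -0.04], TCP at [0.283, 0.585, 0.219] pointing down, gripper open.
Joint ranges: [-3.12, 3.12], [-0.3, 2.06], [-1.34, 1.32], [0.26, 2.42], [-1.36, 4.5], [0.01, 1.98], [-2.84, 2.84]. Speed limits (rad/s): [2.79, 2.79, 3.14, 3.14, 3.14, 3.14, 3.14].

INTERFACE

Orientations are given as a unit quaternion [x, y, z, w].
In Python, from bench import monitor, viewer, ctrl gives the robot as it stands. The module is installed in compiled form; this text tells all that it offers.
- The arm moves only by the shell command python3 -m crank 'ROWS'. ROWS is a JSON list of rows, 1 to 10 of them, each an object with the fields finger_gap (the finger opening in m), d (a list: dx, dy, dz in shares of the most that a row can go, 1 being 50 mm), r (a list: a rotation vector rx, ry, rz in a scale on which 1.0 is 60 degrees); a field left out counts as zero (the opening has to be given); each row shifts and turns the commanded pose from where the row before left it, along the tool's axes as they then stand; what a row does not reach is not made up. A row lasts 1/10 s, in which the tool goes at most 0.05 m and 0.15 rad, less where a joint would pass 70% of its speed; a pose out of reach is approached as far as the arm can. The fingers move at their own pace and stop on an object; the grip force is fixed at half the most. Time passes only in rows, so rows that do not move let the fingers close. It prints the time, the measured TCP pose, the force, the opening and the grip force at its end. Shift and turn numbers lie between -1 and 1, and a call with a number outside is refused. Input that does not fit is refused with a message, and nothing moves.
- monitor.sense(): the state, without advancing time (a new reading comes with each control period).
- viewer.capture(name): name is "scene" or "side" or "wrist"; returns (picture, depth): 400x640x3 uint8, red, green, blue; 400x640 float32, m along the optical axis (not along the pixel's ray), 0 where there is no reading.
- viewer.camera_model(name): a dict with "vertical_fov" (degrees; the focal length in pixels is half the picture's height over the tangent of half this angle, whatever the lens; pixels are square), "cx", "cy" (the principal point, pixels), "rvec" (rotation vector, rad) and "tvec" (3), from world to camera coordinates, as OpenCV has them. Camera axes: x right, y down, z forward; pixel columns grow to the right and rows downward; lengths in m; the calibration is good to about 2 mm. A picture is of the moment at which its call begins: read the wrist's pose just before it. camera_model takes no time and is no camera call; for the wrist camera it gives the pose at the moment of the call.
- ctrl.close_job(): hands the job in; it is judged then, once.
The state is a dict: "time_s": time; "joints": joint angles; "joint_vel": joint speeds; "joint_torque": joint torques, N m; "tool_pos": TCP position; "tcp_rot": TCP orientation; "ft_force": force on the tool from outside, world axes, zero at the start; "wrist_torque": the same for the moment, N m; "finger_gap": finger opening in m; "gripper_force": force on a finger pad.
Only numpy, scipy, OpenCV 4.12 (cv2) and the standard library are available. Lean on these libraries where they do the work, as an engineer would, in place of code of your own. Each camera call takes 0.05 s, during which the arm holds its last target. There are 200 camera calls.

## Working session

There is one attempt and no reset: what is moved stays moved. The work goes in short steps, Python scripts to look and compute and a shell command to move; the robot and the scene stay as the last step left them, time stands still between calls to the robot, and variables do not carry over. Pictures are saved under pics/ and viewed, at most 10 in all, crops included, and the job is handed in when it is done.

```bash
mkdir -p pics
cat > h.py <<'E'
import numpy as np, cv2
from bench import monitor, viewer, ctrl
def cap(n):
    m=viewer.camera_model(n); p,d=viewer.capture(n); return p,d,m
def pts(d,m):
    h,w=d.shape; f=h/2/np.tan(np.radians(m["vertical_fov"])/2)
    v,u=np.mgrid[:h,:w]
    P=np.stack([(u-m["cx"])*d/f,(v-m["cy"])*d/f,d],-1)
    R=cv2.Rodrigues(np.array(m["rvec"],float))[0]
    return (P-np.array(m["tvec"]).ravel())@R
def save(n,p): cv2.imwrite("pics/"+n,p[...,::-1])
E
python3 - <<'E'
from h import *
s=monitor.sense(); print(s, ctrl.tcp_to_grasp)
for n in("scene","side"):
    p,d,m=cap(n); np.savez("/tmp/"+n,p=p,d=d,W=pts(d,m)); save(n+".png",p); print(n,m)
E
```

```text
{'time_s': 0.0, 'joints': array([-1.14747032,  0.6159131 , -0.0126459 ,  1.42486414,  0.00810562,
        1.10337211, -0.04039913]), 'joint_vel': array([-0.00081468, -0.00072375, -0.0003457 , -0.00091179,  0.00176025,
        0.00072202,  0.00037865]), 'joint_torque': array([-6.91763926e-04, -4.58944881e+01,  2.09159399e-01, -1.65746373e+01,
       -6.09637261e-02,  2.05730653e-02,  2.30842743e-04]), 'tool_pos': array([0.28226853, 0.58465591, 0.21749656]), 'tcp_rot': array([ 2.22975661e-01,  9.74823206e-01, -1.22426194e-03, -2.68363800e-04]), 'ft_force': array([ 0.16099253,  0.18593884, -0.81858653]), 'wrist_torque': array([ 0.02884592,  0.04143717, -0.00341432]), 'gripper_force': 0.0, 'finger_gap': 0.09308474306462987} 0.0188
scene {'vertical_fov': 50.78690546572239, 'cx': 323.1671852393035, 'cy': 199.73181113933953, 'rvec': array([ 2.29670199,  1.19930159, -0.34416437]), 'tvec': array([-0.35022789, -0.32395573,  1.56884051])}
side {'vertical_fov': 48.726681440571696, 'cx': 318.21498642743285, 'cy': 199.726894069354, 'rvec': array([ 0.49029554, -2.72877119,  1.12797241]), 'tvec': array([0.54490901, 0.16853474, 1.13561928])}
```

View pics/scene.png

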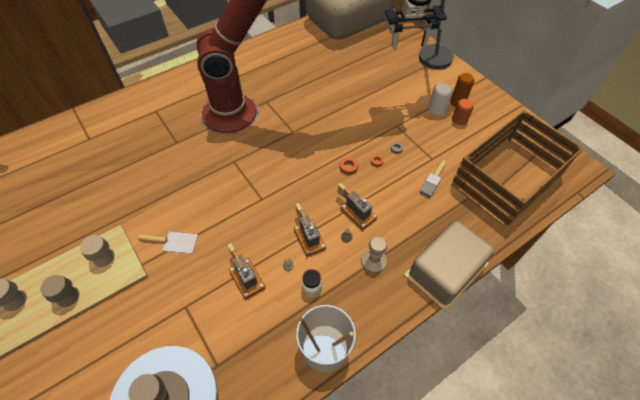

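View pics/side.png

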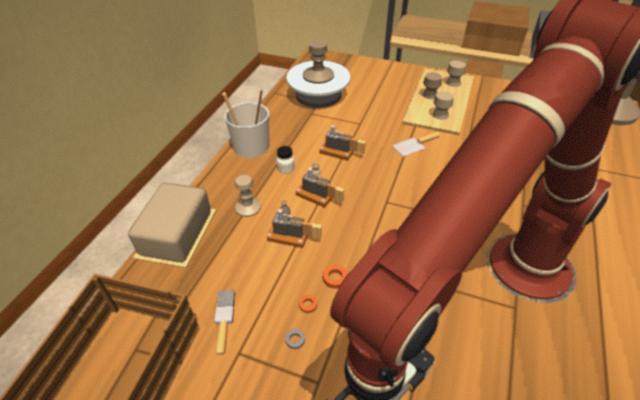

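The scene shows three clips with cards at about (243,270), (309,232) and (357,205). The rings are a large orange one (349,166), a small orange one (377,160), which is the target, and a grey one (397,148). Next I'll get rough positions.

Run:
```python
from h import *
Z=np.load("/tmp/scene.npz");W=Z["W"];p=Z["p"]
for n,(u,v) in dict(c1=(243,270),c2=(309,232),c3=(357,205),big=(349,166),small=(377,160),grey=(397,148),jar=(312,282),bell=(288,264),fin=(347,233),cand=(375,255),brush=(433,180),spat=(170,241)).items():
    print(n,W[v,u].round(3))
for n,(u,v) in dict(c1=(243,270),c2=(309,232),c3=(357,205)).items():
    q=W[v-32:v+30,u-25:u+28].reshape(-1,3); c=W[v,u]
    b=q[(q[:,2]>.05)&(q[:,2]<.078)&(np.linalg.norm(q[:,:2]-c[:2],axis=1)<.13)]
    r=cv2.minAreaRect(b[:,:2].astype(np.float32)*1000);print(n,len(b),r,b.min(0).round(3),b.max(0).round(3))
```

```text
c1 [ 0.62  -0.275  0.072]
c2 [ 0.624 -0.062  0.072]
c3 [0.628 0.109 0.071]
big [0.454 0.216 0.001]
small [0.489 0.311 0.003]
grey [0.486 0.404 0.001]
jar [ 0.755 -0.141  0.073]
bell [ 0.654 -0.155  0.025]
fin [0.675 0.039 0.039]
cand [0.785 0.053 0.061]
brush [0.669 0.399 0.02 ]
spat [ 0.383 -0.401  0.008]
c1 399 ((589.3956298828125, -270.7496337890625), (35.91547393798828, 131.17100524902344), 88.59037017822266) [ 0.524 -0.29   0.051] [ 0.655 -0.254  0.078]
c2 359 ((583.1875, -46.975372314453125), (35.40903854370117, 133.0806427001953), 78.96283721923828) [ 0.518 -0.076  0.05 ] [ 0.65  -0.029  0.077]
c3 374 ((595.8987426757812, 118.92139434814453), (131.79995727539062, 37.668243408203125), 7.399440288543701) [0.531 0.104 0.05 ] [0.662 0.146 0.077]
```

```bash
cat >> h.py <<'E'
from scipy.spatial.transform import Rotation as Ro
def need(pos,yaw=None):
    "tool-frame shift to put TCP at pos with tool y at world angle yaw+90deg (translate first, then turn)"
    s=monitor.sense(); R=Ro.from_quat(s["tcp_rot"]); d=R.inv().apply(np.array(pos)-s["tool_pos"])
    print("t",round(s["time_s"],2),"at",s["tool_pos"].round(4),"shift tool",d.round(4))
    if yaw is not None:
        y=np.radians(yaw); T=Ro.from_matrix(np.array([[-np.cos(y),-np.sin(y),0],[-np.sin(y),np.cos(y),0],[0,0,-1]]).T)
        print(" rotvec",(R.inv()*T).as_rotvec().round(4)," shift after turn",T.inv().apply(np.array(pos)-s["tool_pos"]).round(4))
E
python3 - <<'E'
from h import *
m=viewer.camera_model("wrist");R=cv2.Rodrigues(m["rvec"])[0];print(m,-R.T@m["tvec"],R)
need([.5,.12,.3],0)
E
```

```text
{'vertical_fov': 69.48024990762, 'cx': 317.17467451938376, 'cy': 201.27884012214832, 'rvec': array([-2.48209643, -1.55964814, -0.18510035]), 'tvec': array([-0.64784967, -0.0282452 ,  0.38882821])} [0.22309048 0.61263961 0.3828808 ] [[ 0.43411418  0.90085481 -0.00234123]
 [ 0.87528196 -0.42117312  0.23768614]
 [ 0.21313464 -0.10523216 -0.97133919]]
t 0.1 at [0.2823 0.5847 0.2176] shift tool [-0.3981 -0.324  -0.0816]
 rotvec [-0.0022 -0.0005 -0.4498]  shift after turn [-0.2177 -0.4647 -0.0824]
```

Units first: shifts go in shares of 50 mm and turns go in shares of 60 degrees. So -0.044 m is -0.88, -0.027 m is -0.54, -0.15 rad / 1.0472 = -0.1432.

```bash
python3 -m crank '[{"finger_gap":0.093,"d":[0,0,-0.54],"r":[0,0,-0.1432]},{"finger_gap":0.093,"d":[0,0,-0.54],"r":[0,0,-0.1432]},{"finger_gap":0.093,"d":[0,0,-0.54],"r":[0,0,-0.1432]},{"finger_gap":0.093,"d":[-0.42,-0.88,0]},{"finger_gap":0.093,"d":[-0.42,-0.88,0]},{"finger_gap":0.093,"d":[-0.42,-0.88,0]},{"finger_gap":0.093,"d":[-0.42,-0.88,0]},{"finger_gap":0.093,"d":[-0.42,-0.88,0]},{"finger_gap":0.093,"d":[-0.42,-0.88,0]},{"finger_gap":0.093,"d":[-0.42,-0.88,0]}]'
python3 -m crank '[{"finger_gap":0.093,"d":[-0.42,-0.88,0]},{"finger_gap":0.093,"d":[-0.42,-0.88,0]},{"finger_gap":0.093,"d":[-0.2,-0.96,0]},{"finger_gap":0.093,"d":[0,-1,0]},{"finger_gap":0.093},{"finger_gap":0.093}]'
python3 - <<'E'
from h import *
p,d,m=cap("wrist");np.savez("/tmp/w1",p=p,d=d,W=pts(d,m));save("w1.png",p);need([.5,-.1,.3],0)
E
```

```text
time_s: 1.1
tool_pos: [0.43, 0.2752, 0.2994]
tcp_rot: [-0.0, 1.0, -0.0, -0.0]
ft_force: [0.5, -0.6, -0.1]
finger_gap: 0.0929
gripper_force: 0.0
time_s: 1.7
tool_pos: [0.4815, 0.0901, 0.2994]
tcp_rot: [0.002, 1.0, 0.0, -0.0]
ft_force: [-0.2, -0.4, -0.6]
finger_gap: 0.0928
gripper_force: 0.0
t 1.75 at [0.4814 0.092  0.2994] shift tool [-0.0186 -0.192  -0.0007]
 rotvec [ 0.0008 -0.0008  0.0004]  shift after turn [-0.0186 -0.192  -0.0006]
```

View pics/w1.png

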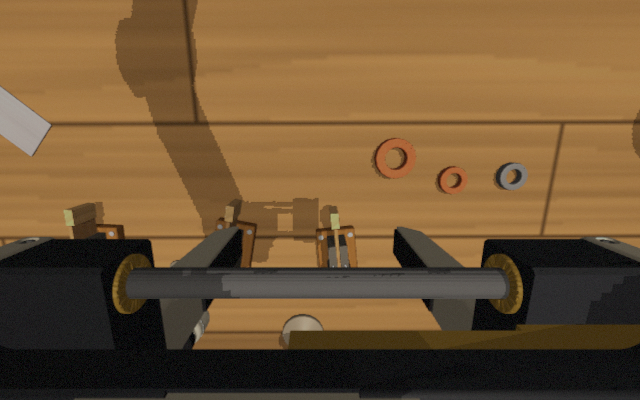

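The battens show at (335,220), (235,215) and (80,215), and the small orange ring at (453,180). The gripper hides the clips' rear, so I'll yaw the tool 90° to see each whole clip.

To row units: 0.15 rad / 1.0472 = 0.1432.

```bash
python3 -m crank '[{"finger_gap":0.093,"r":[0,0,0.1432]},{"finger_gap":0.093,"r":[0,0,0.1432]},{"finger_gap":0.093,"r":[0,0,0.1432]},{"finger_gap":0.093,"r":[0,0,0.1432]},{"finger_gap":0.093,"r":[0,0,0.1432]},{"finger_gap":0.093,"r":[0,0,0.1432]},{"finger_gap":0.093,"r":[0,0,0.1432]},{"finger_gap":0.093,"r":[0,0,0.1432]},{"finger_gap":0.093,"r":[0,0,0.1432]},{"finger_gap":0.093,"r":[0,0,0.1432]}]'
python3 -m crank '[{"finger_gap":0.093,"d":[-0.9,0.8,0],"r":[0,0,0.0668]},{"finger_gap":0.093,"d":[-0.8,0.6,0]},{"finger_gap":0.093},{"finger_gap":0.093}]'
python3 - <<'E'
from h import *
p,d,m=cap("wrist");np.savez("/tmp/w2",p=p,d=d,W=pts(d,m));save("w2.png",p)
E
python3 -m crank '[{"finger_gap":0.093,"d":[-0.9,0,0]},{"finger_gap":0.093,"d":[-0.9,0,0]},{"finger_gap":0.093,"d":[-0.9,0,0]},{"finger_gap":0.093,"d":[-0.9,0,0]},{"finger_gap":0.093,"d":[-0.9,0,0]},{"finger_gap":0.093,"d":[-0.9,0,0]},{"finger_gap":0.093},{"finger_gap":0.093}]'
python3 - <<'E'
from h import *
p,d,m=cap("wrist");np.savez("/tmp/w3",p=p,d=d,W=pts(d,m));save("w3.png",p)
a=cv2.imread("pics/w2.png");b=cv2.imread("pics/w3.png")
cv2.imwrite("pics/w23.png",np.vstack([a[:290],b[:290]]))
E
```

```text
time_s: 2.75
tool_pos: [0.4812, 0.0941, 0.2993]
tcp_rot: [0.682, 0.731, -0.0, -0.001]
ft_force: [-0.2, 0.6, -0.9]
finger_gap: 0.093
gripper_force: 0.0
time_s: 3.15
tool_pos: [0.5477, 0.0177, 0.2989]
tcp_rot: [0.706, 0.708, -0.0, -0.001]
ft_force: [0.2, 0.7, -0.3]
finger_gap: 0.0932
gripper_force: 0.0
time_s: 4.0
tool_pos: [0.5481, -0.2518, 0.2994]
tcp_rot: [0.706, 0.708, 0.001, -0.001]
ft_force: [-0.4, 1.0, -0.6]
finger_gap: 0.0932
gripper_force: 0.0
```

View pics/w23.png

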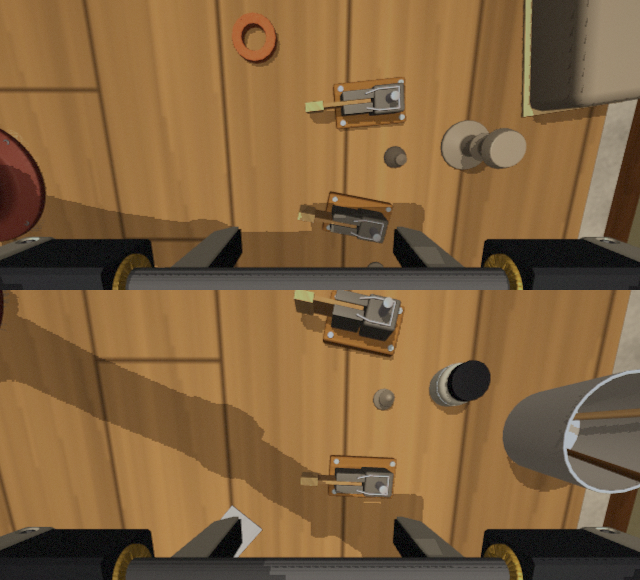

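Both views show whole clips: c3 block around (370,102), c2 (360,217) and, in the lower picture, c1 (362,477). Now I'll fit the blocks and battens.

Run:
```python
from h import *
def rect(b):
    (c,(w,h),a)=cv2.minAreaRect(b[:,:2].astype(np.float32)*1000)
    if w<h: w,h,a=h,w,a+90
    a=(a+90)%180-90
    return np.round(c,1),np.round([w,h],1),round(a,2)
def show(n,f,c):
    Z=np.load(f"/tmp/{f}.npz");W=Z["W"].reshape(-1,3);D=Z["d"].ravel()
    Wn=W[(np.linalg.norm(W[:,:2]-c,axis=1)<.125)&(D>.05)&(W[:,2]<.11)]
    b=Wn[(Wn[:,2]>.014)&(Wn[:,2]<.024)&(np.linalg.norm(Wn[:,:2]-(np.array(c)+[.02,0]),axis=1)<.066)]
    bc,bs,ba=rect(b); print(n,f,"block",bc,bs,ba,"z",np.median(b[:,2]).round(4))
    # top features in block frame
    t=np.radians(ba);R=np.array([[np.cos(t),np.sin(t)],[-np.sin(t),np.cos(t)]])
    L=(Wn[:,:2]*1000-bc)@R.T
    k=(L[:,0]<-58)&(L[:,0]>-105)&(abs(L[:,1])<15)&(Wn[:,2]>.062)&(Wn[:,2]<.074)
    g=L[k];print("  batten top local x",np.percentile(g[:,0],[2,98]).round(1),"y",np.percentile(g[:,1],[2,50,98]).round(1),"z",np.median(Wn[k,2]).round(4),len(g), "world",(np.r_[(np.percentile(g[:,0],2)+np.percentile(g[:,0],98))/2,(g[:,1].min()+g[:,1].max())/2]@R+bc).round(1), rect(Wn[k]))
    k=(Wn[:,2]>.084)&(abs(L[:,1])<20)&(abs(L[:,0])<60);g=L[k]
    if len(g): print("  post local",np.median(g,0).round(1),"world",(np.median(g,0)@R+bc).round(1),"ztop",Wn[k,2].max().round(4))
    k=(Wn[:,2]>.062)&(Wn[:,2]<.074)&(abs(L[:,1])<25)&(L[:,0]>-40)&(L[:,0]<50);g=L[k]
    print("  spine/jaw y",np.percentile(g[:,1],[1,99]).round(1),"x",np.percentile(g[:,0],[1,99]).round(1))
show("c3","w2",[.61,.115]);show("c2","w2",[.6,-.05]);show("c2","w3",[.6,-.05]);show("c1","w3",[.6,-.272])
Z=np.load("/tmp/w1.npz");W=Z["W"][155:205,430:475].reshape(-1,3);r=W[(W[:,2]>.008)&(W[:,2]<.03)];print("ring",cv2.minEnclosingCircle(r[:,:2].astype(np.float32)*1000),r[:,2].max())
Z=np.load("/tmp/w1.npz");W=Z["W"][130:185,370:425].reshape(-1,3);r=W[(W[:,2]>.008)&(W[:,2]<.03)];print("big",cv2.minEnclosingCircle(r[:,:2].astype(np.float32)*1000),r[:,2].max())
need([.5,-.27,.25],0)
```

```text
c3 w2 block [624.3 122.1] [104.   64.1] 5.74 z 0.0192
  batten top local x [-93.3 -59.7] y [-5.9 -0.3  5.6] z 0.0672 219 world [548.2 114.3] (array([548.5, 114.4]), array([35.6, 12.1]), 6.29)
  post local [14.1 -0.6] world [638.4 122.9] ztop 0.101
  spine/jaw y [-17.5  17.2] x [-39.5  34.9]
c2 w2 block [611.1 -53.6] [106.2  64.1] -10.85 z 0.0192
  batten top local x [-92.7 -59.4] y [-5.3  0.8  6.1] z 0.0672 180 world [536.5 -38.9] (array([536.7, -39.1]), array([35.2, 11.7]), -11.91)
  post local [15.1  1.6] world [626.2 -54.9] ztop 0.1015
  spine/jaw y [-16.6  17.7] x [-39.1  35.1]
c2 w3 block [609.7 -54.2] [108.   63.7] -10.73 z 0.0192
  batten top local x [-91.7 -59.1] y [-5.2 -0.   6.2] z 0.067 288 world [535.7 -39.6] (array([536. , -39.6]), array([34.3, 12.1]), -9.25)
  post local [16.9 -1.7] world [625.9 -59. ] ztop 0.1014
  spine/jaw y [-17.5  16.5] x [-39.2  36.6]
c1 w3 block [ 616.6 -273. ] [107.7  64.1] -2.53 z 0.0192
  batten top local x [-91.7 -60.1] y [-5.8  0.3  5.9] z 0.0672 179 world [ 540.8 -269.7] (array([ 541.1, -269.3]), array([32.5, 11.9]), -0.09)
  post local [15.9  1.3] world [ 632.5 -272.4] ztop 0.1006
  spine/jaw y [-17.   17.9] x [-39.1  36.3]
ring ((492.1490173339844, 305.654296875), 22.000761032104492) 0.016122705775127304
big ((456.83258056640625, 210.09860229492188), 30.989946365356445) 0.022026231974252852
t 4.05 at [ 0.5487 -0.2503  0.2994] shift tool [-0.0196 -0.0488  0.0493]
 rotvec [ 0.0023 -0.0021 -1.5658]  shift after turn [ 0.0487 -0.0197  0.0494]
```

To row units: 0.014 m is 0.28, -0.15 rad / 1.0472 = -0.1432.

```bash
python3 -m crank '[{"finger_gap":0.05,"d":[0,0,0.28],"r":[0,0,-0.1432]},{"finger_gap":0.05,"d":[0,0,0.28],"r":[0,0,-0.1432]},{"finger_gap":0.05,"d":[0,0,0.28],"r":[0,0,-0.1432]},{"finger_gap":0.05,"d":[0,0,0.28],"r":[0,0,-0.1432]},{"finger_gap":0.05,"d":[0,0,0.28],"r":[0,0,-0.1432]},{"finger_gap":0.05,"d":[0,0,0.28],"r":[0,0,-0.1432]},{"finger_gap":0.05,"d":[0,0,0.28],"r":[0,0,-0.1432]},{"finger_gap":0.05,"d":[0,0,0.28],"r":[0,0,-0.1432]},{"finger_gap":0.05,"d":[0,0,0.28],"r":[0,0,-0.1432]},{"finger_gap":0.05,"d":[0,0,0.28],"r":[0,0,-0.1432]}]'
python3 -c "
from h import *
need([.5362,-.2695,.1],-2.5)"
```

```text
time_s: 5.05
tool_pos: [0.5492, -0.2492, 0.1596]
tcp_rot: [0.029, 1.0, 0.001, 0.0]
ft_force: [-0.3, 0.6, 0.3]
finger_gap: 0.0501
gripper_force: 0.0
t 5.05 at [ 0.5492 -0.2492  0.1596] shift tool [ 0.0118 -0.0211  0.0595]
 rotvec [ 0.0019  0.0009 -0.0139]  shift after turn [ 0.0121 -0.0208  0.0596]
```

To row units: 0.03 m is 0.6, -0.021 m is -0.42, -0.014 rad / 1.0472 = -0.0134.

```bash
python3 -m crank '[{"finger_gap":0.05,"r":[0.0019,0.001,-0.0134]},{"finger_gap":0.05,"d":[0.24,-0.42,0.4]},{"finger_gap":0.05,"d":[0,0,0.6]},{"finger_gap":0.05},{"finger_gap":0.05}]'
python3 -c "
from h import *
need([.5362,-.2695,.026],-2.5)
print(monitor.sense()['ft_force'])"
```

```text
time_s: 5.55
tool_pos: [0.5358, -0.2719, 0.1105]
tcp_rot: [0.027, 1.0, -0.0, -0.0]
ft_force: [0.7, -0.0, -0.4]
finger_gap: 0.0499
gripper_force: 0.0
t 5.55 at [ 0.5358 -0.2719  0.1105] shift tool [-0.0003  0.0025  0.0845]
 rotvec [-0.001  -0.0003 -0.0106]  shift after turn [-0.0003  0.0024  0.0845]
[ 0.74916139 -0.03925346 -0.36337214]
```

To row units: 0.04 m is 0.8, 0.03 m is 0.6, -0.01 rad / 1.0472 = -0.0095.

```bash
python3 -m crank '[{"finger_gap":0.05,"d":[0,0.048,0.8],"r":[0,0,-0.0095]},{"finger_gap":0.05,"d":[0,0,0.6]},{"finger_gap":0.05,"d":[0,0,0.29]},{"finger_gap":0.05},{"finger_gap":0.05}]'
python3 - <<'E'
from h import *
need([.5362,-.2695,.026],-2.5)
p,d,m=cap("wrist")
need([.5362,-.2695,.026],-2.5)
W=pts(d,m).reshape(-1,3);W=W[d.ravel()>.05]
k=(W[:,2]>.058)&(W[:,2]<.074)&(W[:,0]>.515)&(W[:,0]<.56)&(abs(W[:,1]+.27)<.02);g=W[k]
print(k.sum(),cv2.minAreaRect(g[:,:2].astype(np.float32)*1000),g.min(0),g.max(0)) if k.any() else 0
save("g1.png",p)
E
```

```text
time_s: 6.05
tool_pos: [0.5362, -0.2718, 0.0268]
tcp_rot: [0.023, 1.0, -0.002, 0.001]
ft_force: [-0.1, -0.6, 0.1]
finger_gap: 0.05
gripper_force: 0.0
t 6.05 at [ 0.5362 -0.2718  0.0268] shift tool [0.0002 0.0023 0.0008]
 rotvec [-0.003   0.0018 -0.0017]  shift after turn [0.0001 0.0023 0.0008]
t 6.1 at [ 0.5363 -0.2721  0.0272] shift tool [0.0003 0.0026 0.0012]
 rotvec [-0.0034  0.0025 -0.0019]  shift after turn [0.0002 0.0026 0.0012]
836 ((541.626708984375, -269.16259765625), (11.921058654785156, 36.66554641723633), 88.20123291015625) [ 0.52323831 -0.27485273  0.05811974] [ 0.5599978  -0.2627351   0.06926791]
```

View pics/g1.png

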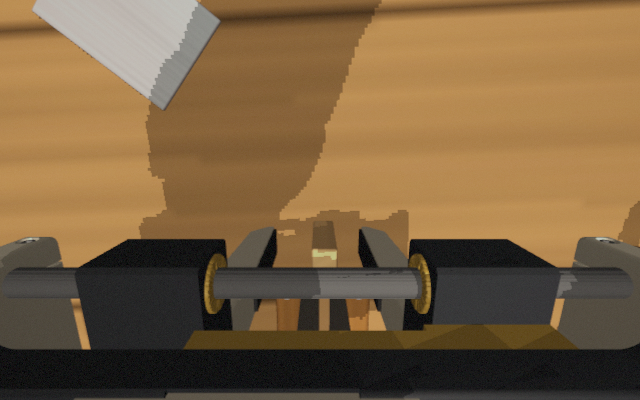

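The picture shows the batten at (325,255), slightly right of the midpoint between the fingers (about 317). That agrees with the measured +2.6 mm offset, so I'll correct it.

To row units: 0.0028 m is 0.056, 0.001 m is 0.02.

```bash
python3 -m crank '[{"finger_gap":0.05,"d":[0,0.056,0.02]},{"finger_gap":0.05},{"finger_gap":0.05}]'
python3 -c "
from h import *
need([.5362,-.2692,.026],-2.5)"
```

```text
time_s: 6.4
tool_pos: [0.5352, -0.2689, 0.0249]
tcp_rot: [0.023, 1.0, -0.001, 0.0]
ft_force: [-0.3, 0.1, 0.4]
finger_gap: 0.0501
gripper_force: 0.0
t 6.4 at [ 0.5352 -0.2689  0.0249] shift tool [-0.001  -0.0003 -0.0011]
 rotvec [-0.0024  0.0001 -0.0019]  shift after turn [-0.001  -0.0003 -0.0011]
```

Good. Close.

```bash
python3 -m crank '[{"finger_gap":0.03},{"finger_gap":0.02},{"finger_gap":0.013},{"finger_gap":0.01},{"finger_gap":0.008},{"finger_gap":0.008}]'
python3 -c "
from h import *
need([.5362,-.2692,.026],-2.5);print(monitor.sense()['wrist_torque'])"
```

```text
time_s: 7.0
tool_pos: [0.5347, -0.2685, 0.0241]
tcp_rot: [0.023, 1.0, -0.001, -0.001]
ft_force: [-0.2, 0.7, 0.3]
finger_gap: 0.0117
gripper_force: 30.0
t 7.0 at [ 0.5347 -0.2685  0.0241] shift tool [-0.0015 -0.0007 -0.0019]
 rotvec [-0.0014 -0.0014 -0.0019]  shift after turn [-0.0015 -0.0007 -0.0019]
[ 0.30825398 -0.02383878  0.06827482]
```

```bash
for i in 1; do python3 -m crank '[{"finger_gap":0.008,"d":[0.06,0,0]},{"finger_gap":0.008,"d":[0.06,0,0]}]'; python3 -m crank '[{"finger_gap":0.008,"d":[0.06,0,0]},{"finger_gap":0.008,"d":[0.06,0,0]}]'; python3 -m crank '[{"finger_gap":0.008,"d":[0.06,0,0]},{"finger_gap":0.008,"d":[0.06,0,0]}]';  done | grep -v grip
```

```text
time_s: 7.2
tool_pos: [0.5309, -0.2683, 0.0247]
tcp_rot: [0.022, 1.0, -0.001, 0.002]
ft_force: [3.6, 0.8, -1.2]
finger_gap: 0.0117
time_s: 7.4
tool_pos: [0.5233, -0.268, 0.0245]
tcp_rot: [0.023, 1.0, -0.001, 0.0]
ft_force: [3.1, 1.3, -0.6]
finger_gap: 0.012
time_s: 7.6
tool_pos: [0.5163, -0.2677, 0.0242]
tcp_rot: [0.023, 1.0, -0.001, -0.001]
ft_force: [2.0, 1.1, -0.0]
finger_gap: 0.0119
```

To row units: 0.004 m is 0.08.

```bash
python3 -m crank '[{"finger_gap":0.008,"d":[0.08,0,0]},{"finger_gap":0.008,"d":[0.08,0,0]}]'; python3 -m crank '[{"finger_gap":0.008,"d":[0.1,0,0]},{"finger_gap":0.008,"d":[0.16,0,0]},{"finger_gap":0.008,"d":[0.2,0,0]},{"finger_gap":0.008,"d":[0.22,0,0]},{"finger_gap":0.008,"d":[0.2,0,0]},{"finger_gap":0.008},{"finger_gap":0.008}]'
python3 - <<'E'
from h import *
s=monitor.sense();need([.466,-.2665,.0015],-2.5)
p,d,m=cap("wrist");W=pts(d,m).reshape(-1,3);W=W[d.ravel()>.05]
x,y=s['tool_pos'][:2]
k=(W[:,2]>.058)&(W[:,2]<.075)&(abs(W[:,0]-x)<.02)&(abs(W[:,1]-y)<.012);g=W[k]
print(len(g),g.min(0),g.max(0),np.percentile(g[:,2],[50,90]))
E
```

```text
time_s: 7.8
tool_pos: [0.508, -0.2674, 0.0241]
tcp_rot: [0.023, 1.0, -0.001, -0.001]
ft_force: [2.2, 1.9, -0.5]
finger_gap: 0.0119
gripper_force: 30.0
time_s: 8.5
tool_pos: [0.4647, -0.2659, 0.0244]
tcp_rot: [0.023, 1.0, -0.001, -0.0]
ft_force: [0.0, 0.3, -0.3]
finger_gap: 0.0116
gripper_force: 30.0
t 8.5 at [ 0.4647 -0.2659  0.0244] shift tool [-0.0014 -0.0004  0.0229]
 rotvec [-0.0022 -0.0008 -0.0027]  shift after turn [-0.0013 -0.0005  0.0229]
1072 [ 0.45312307 -0.27781566  0.05807027] [ 0.48466991 -0.253953    0.07491079] [0.0671123  0.06963024]
```

c1's drag is about 2–3 N, so it's probably the weak one. Lower the card and release.

To row units: 0.01 m is 0.2, 0.008 m is 0.16.

```bash
python3 -m crank '[{"finger_gap":0.008,"d":[0,0,0.2]},{"finger_gap":0.008,"d":[0,0,0.16]},{"finger_gap":0.008,"d":[0,0,0.08]},{"finger_gap":0.008},{"finger_gap":0.008}]'; python3 -m crank '[{"finger_gap":0.02},{"finger_gap":0.035},{"finger_gap":0.035},{"finger_gap":0.035}]'; python3 -m crank '[{"finger_gap":0.035,"d":[0,0,-0.6]},{"finger_gap":0.035,"d":[0,0,-0.8]},{"finger_gap":0.035,"d":[0,0,-0.8]},{"finger_gap":0.05},{"finger_gap":0.05}]'
python3 -c "
from h import *
need([.5314,-.0384,.125],-10.8)"
```

```text
time_s: 9.05
tool_pos: [0.4648, -0.2656, 0.0018]
tcp_rot: [0.023, 1.0, -0.001, -0.001]
ft_force: [0.4, 0.0, -0.3]
finger_gap: 0.0117
gripper_force: 30.0
time_s: 9.45
tool_pos: [0.4649, -0.2658, 0.0024]
tcp_rot: [0.023, 1.0, -0.001, -0.0]
ft_force: [0.7, 0.3, 0.1]
finger_gap: 0.0344
gripper_force: 0.0
time_s: 9.95
tool_pos: [0.4652, -0.2657, 0.1132]
tcp_rot: [0.023, 1.0, -0.001, 0.0]
ft_force: [0.0, -0.7, -0.8]
finger_gap: 0.0464
gripper_force: 0.0
t 9.95 at [ 0.4652 -0.2657  0.1132] shift tool [-0.0557  0.2301 -0.0125]
 rotvec [-0.0029  0.001   0.1426]  shift after turn [-0.0224  0.2357 -0.0118]
```

To row units: 0.047 m is 0.94, -0.012 m is -0.24, 0.142 rad / 1.0472 = 0.1356.

```bash
python3 -m crank '[{"finger_gap":0.05,"d":[0,0,-0.24],"r":[0,0,0.1356]},{"finger_gap":0.05,"d":[-0.08,0.94,0]},{"finger_gap":0.05,"d":[-0.08,0.94,0]},{"finger_gap":0.05,"d":[-0.08,0.94,0]},{"finger_gap":0.05,"d":[-0.08,0.94,0]},{"finger_gap":0.05,"d":[-0.12,0.94,0]},{"finger_gap":0.05},{"finger_gap":0.05},{"finger_gap":0.05}]'
python3 - <<'E'
from h import *
need([.5314,-.0386,.04],-10.8)
p,d,m=cap("wrist");W=pts(d,m).reshape(-1,3);W=W[d.ravel()>.05]
k=(W[:,2]>.062)&(W[:,2]<.074)&(abs(W[:,0]-.531)<.03)&(abs(W[:,1]+.0386)<.025);g=W[k]
print(len(g),cv2.minAreaRect(g[:,:2].astype(np.float32)*1000),g.min(0),g.max(0))
E
```

```text
time_s: 10.85
tool_pos: [0.5292, -0.0403, 0.1226]
tcp_rot: [0.095, 0.996, -0.002, -0.002]
ft_force: [-0.1, 0.0, 0.2]
finger_gap: 0.0498
gripper_force: 0.0
t 10.85 at [ 0.5292 -0.0403  0.1226] shift tool [-0.0021  0.0024  0.0826]
 rotvec [-0.0039 -0.0035 -0.0012]  shift after turn [-0.0018  0.0021  0.0826]
582 ((539.7710571289062, -39.5742301940918), (11.31332015991211, 43.12699890136719), 79.11839294433594) [ 0.51797884 -0.04596681  0.06207371] [ 0.56066239 -0.0300775   0.06910022]
```

To row units: 0.035 m is 0.7, 0.0024 m is 0.048, -0.003 rad / 1.0472 = -0.0029.

```bash
python3 -m crank '[{"finger_gap":0.05,"d":[-0.036,0.048,0.6],"r":[-0.0029,-0.0019,0]},{"finger_gap":0.05,"d":[0,0,0.7]},{"finger_gap":0.05,"d":[0,0,0.6]},{"finger_gap":0.05},{"finger_gap":0.05}]'
python3 - <<'E'
from h import *
p,d,m=cap("wrist");W=pts(d,m).reshape(-1,3);W=W[d.ravel()>.05]
k=(W[:,2]>.062)&(W[:,2]<.074)&(abs(W[:,0]-.531)<.03)&(abs(W[:,1]+.0386)<.02);g=W[k]
print(len(g),cv2.minAreaRect(g[:,:2].astype(np.float32)*1000),g.min(0),g.max(0))
need([.531,-.0382,.026],-10.8)
E
```

```text
time_s: 11.4
tool_pos: [0.5324, -0.0383, 0.0288]
tcp_rot: [0.095, 0.995, 0.0, 0.0]
ft_force: [0.7, 0.1, 0.2]
finger_gap: 0.05
gripper_force: 0.0
930 ((539.6124877929688, -39.573341369628906), (11.973310470581055, 43.04052734375), 78.71735382080078) [ 0.51761633 -0.04559243  0.06200897] [ 0.56091987 -0.02978465  0.0693352 ]
t 11.45 at [ 0.5333 -0.038   0.0297] shift tool [ 0.0022 -0.0007  0.0037]
 rotvec [ 0.0006  0.0027 -0.0012]  shift after turn [ 0.0022 -0.0007  0.0037]
```

To row units: 0.003 m is 0.06, 0.001 m is 0.02.

```bash
python3 -m crank '[{"finger_gap":0.03,"d":[0.02,0,0.06]},{"finger_gap":0.02},{"finger_gap":0.013},{"finger_gap":0.01},{"finger_gap":0.008},{"finger_gap":0.008},{"finger_gap":0.008}]'
python3 -c "
from h import *
need([.531,-.0382,.026],-10.8);print(monitor.sense()['wrist_torque'])"
```

```text
time_s: 12.15
tool_pos: [0.5317, -0.0372, 0.026]
tcp_rot: [0.094, 0.996, 0.0, 0.001]
ft_force: [-2.2, -2.8, 2.7]
finger_gap: 0.0115
gripper_force: 30.0
t 12.15 at [ 0.5317 -0.0372  0.026 ] shift tool [ 0.0005 -0.0012 -0.    ]
 rotvec [ 0.0002  0.0014 -0.0003]  shift after turn [ 0.0005 -0.0012 -0.    ]
[-0.25967021  0.07320906 -0.09938519]
```

To row units: 0.003 m is 0.06, -0.0004 m is -0.008.

```bash
python3 -m crank '[{"finger_gap":0.008,"d":[0.06,-0.008,0]},{"finger_gap":0.008,"d":[0.06,0,0]}]' | grep -v grip; python3 -m crank '[{"finger_gap":0.008,"d":[0.06,0,0]},{"finger_gap":0.008,"d":[0.06,0,0]}]' | grep -v grip; python3 -m crank '[{"finger_gap":0.008,"d":[0.06,0,0]},{"finger_gap":0.008,"d":[0.06,0,0]}]'
```

```text
time_s: 12.35
tool_pos: [0.5313, -0.037, 0.026]
tcp_rot: [0.094, 0.996, 0.0, 0.007]
ft_force: [10.4, -3.1, -7.4]
finger_gap: 0.0121
time_s: 12.55
tool_pos: [0.5291, -0.0366, 0.027]
tcp_rot: [0.094, 0.995, 0.0, 0.011]
ft_force: [11.7, -4.2, -4.8]
finger_gap: 0.0116
time_s: 12.75
tool_pos: [0.5246, -0.0357, 0.0277]
tcp_rot: [0.094, 0.995, 0.0, 0.012]
ft_force: [11.1, -4.3, -2.1]
finger_gap: 0.0117
gripper_force: 30.0
```

To row units: 0.004 m is 0.08.

```bash
python3 -m crank '[{"finger_gap":0.008,"d":[0.08,0,0]},{"finger_gap":0.008,"d":[0.08,0,0]},{"finger_gap":0.008,"d":[0.08,0,0]},{"finger_gap":0.008,"d":[0.08,0,0]}]'; python3 -m crank '[{"finger_gap":0.008,"d":[0.1,0,0]},{"finger_gap":0.008,"d":[0.1,0,0]},{"finger_gap":0.008,"d":[0.16,0,0]},{"finger_gap":0.008,"d":[0.2,0,0]},{"finger_gap":0.008,"d":[0.16,0,0]},{"finger_gap":0.008},{"finger_gap":0.008}]'
python3 - <<'E'
from h import *
s=monitor.sense();need([.462,-.025,.003],-10.8)
p,d,m=cap("wrist");W=pts(d,m).reshape(-1,3);W=W[d.ravel()>.05]
x,y=s['tool_pos'][:2]
k=(W[:,2]>.058)&(W[:,2]<.075)&(abs(W[:,0]-x)<.02)&(abs(W[:,1]-y)<.012);g=W[k]
print(len(g),g.min(0),g.max(0),np.percentile(g[:,2],[50,90]))
E
```

```text
time_s: 13.15
tool_pos: [0.5087, -0.0325, 0.0278]
tcp_rot: [0.095, 0.995, 0.0, 0.012]
ft_force: [10.0, -3.9, -1.2]
finger_gap: 0.0117
gripper_force: 30.0
time_s: 13.85
tool_pos: [0.4624, -0.0236, 0.0255]
tcp_rot: [0.093, 0.996, 0.0, 0.0]
ft_force: [1.3, -0.4, -0.1]
finger_gap: 0.0119
gripper_force: 30.0
t 13.85 at [ 0.4624 -0.0236  0.0255] shift tool [ 0.0001 -0.0015  0.0225]
 rotvec [0.0009 0.0005 0.0013]  shift after turn [ 0.0001 -0.0015  0.0225]
1132 [ 0.44831188 -0.03482355  0.05808283] [ 0.48234892 -0.01165059  0.0749613 ] [0.06654931 0.06959459]
```

To row units: 0.01 m is 0.2, 0.008 m is 0.16.

```bash
python3 -m crank '[{"finger_gap":0.008,"d":[0,0,0.2]},{"finger_gap":0.008,"d":[0,0,0.16]},{"finger_gap":0.008,"d":[0,0,0.08]},{"finger_gap":0.008},{"finger_gap":0.008}]'; python3 -m crank '[{"finger_gap":0.02},{"finger_gap":0.035},{"finger_gap":0.035},{"finger_gap":0.035}]'; python3 -m crank '[{"finger_gap":0.035,"d":[0,0,-0.6]},{"finger_gap":0.035,"d":[0,0,-0.8]},{"finger_gap":0.035,"d":[0,0,-0.8]},{"finger_gap":0.05,"d":[0,0,-0.2],"r":[0,0,-0.1432]},{"finger_gap":0.05,"r":[0,0,-0.1318]},{"finger_gap":0.05},{"finger_gap":0.05}]' | tail -4
python3 -c "
from h import *
need([.544,.1139,.125],5.74)"
```

```text
time_s: 14.4
tool_pos: [0.4628, -0.0239, 0.0032]
tcp_rot: [0.094, 0.996, 0.0, 0.0]
ft_force: [-0.1, -0.1, -0.5]
finger_gap: 0.0117
gripper_force: 30.0
time_s: 14.8
tool_pos: [0.4629, -0.0238, 0.0037]
tcp_rot: [0.094, 0.996, 0.0, 0.001]
ft_force: [-0.7, 0.1, -0.2]
finger_gap: 0.0341
gripper_force: 0.0
tcp_rot: [-0.049, 0.999, 0.0, 0.0]
ft_force: [0.4, -0.9, 0.1]
finger_gap: 0.05
gripper_force: 0.0
t 15.5 at [ 0.4623 -0.024   0.1235] shift tool [-0.0946  0.1293 -0.0013]
 rotvec [ 0.0007  0.0007 -0.0031]  shift after turn [-0.095   0.129  -0.0015]
```

To row units: 0.033 m is 0.66, 0.032 m is 0.64, -0.003 rad / 1.0472 = -0.0029.

```bash
python3 -m crank '[{"finger_gap":0.05,"d":[-0.48,0.64,0],"r":[0,0,-0.0029]},{"finger_gap":0.05,"d":[-0.48,0.64,0]},{"finger_gap":0.05,"d":[-0.48,0.64,0]},{"finger_gap":0.05,"d":[-0.46,0.66,0]},{"finger_gap":0.05,"d":[0,0,0.6]},{"finger_gap":0.05},{"finger_gap":0.05}]'|tail -5
python3 - <<'E'
from h import *
p,d,m=cap("wrist");W=pts(d,m).reshape(-1,3);W=W[d.ravel()>.05]
k=(W[:,2]>.062)&(W[:,2]<.074)&(abs(W[:,0]-.544)<.03)&(abs(W[:,1]-.114)<.02);g=W[k]
print(len(g),cv2.minAreaRect(g[:,:2].astype(np.float32)*1000),g.min(0),g.max(0))
need([.544,.1139,.026],5.74)
E
```

```text
tool_pos: [0.5429, 0.113, 0.093]
tcp_rot: [-0.051, 0.999, -0.001, -0.001]
ft_force: [0.8, -0.3, 0.6]
finger_gap: 0.0503
gripper_force: 0.0
748 ((551.4603271484375, 115.35076904296875), (42.63853454589844, 11.876441955566406), 5.704714298248291) [0.53004848 0.10739263 0.06206013] [0.57276133 0.12110037 0.06932578]
t 16.25 at [0.5437 0.1128 0.0938] shift tool [-0.0004  0.0011  0.0678]
 rotvec [-0.0007  0.0001  0.0005]  shift after turn [-0.0004  0.001   0.0678]
```

To row units: 0.03 m is 0.6, 0.0016 m is 0.032.

```bash
python3 -m crank '[{"finger_gap":0.05,"d":[0,0.032,0.6]},{"finger_gap":0.05,"d":[0,0,0.6]},{"finger_gap":0.05,"d":[0,0,0.15]},{"finger_gap":0.05},{"finger_gap":0.05}]'|tail -5
python3 - <<'E'
from h import *
p,d,m=cap("wrist");W=pts(d,m).reshape(-1,3);W=W[d.ravel()>.05]
k=(W[:,2]>.062)&(W[:,2]<.074)&(abs(W[:,0]-.544)<.03)&(abs(W[:,1]-.114)<.02);g=W[k]
print(len(g),cv2.minAreaRect(g[:,:2].astype(np.float32)*1000))
need([.544,.1144,.026],5.74)
E
```

```text
tool_pos: [0.545, 0.1154, 0.0277]
tcp_rot: [-0.051, 0.999, 0.0, 0.002]
ft_force: [0.7, 0.5, 0.0]
finger_gap: 0.0498
gripper_force: 0.0
957 ((551.9805297851562, 115.2138671875), (44.45451354980469, 11.500426292419434), 5.657148838043213)
t 16.8 at [0.5453 0.1157 0.028 ] shift tool [ 0.0014 -0.0011  0.002 ]
 rotvec [0.0007 0.0044 0.0022]  shift after turn [ 0.0014 -0.0011  0.002 ]
```

To row units: 0.002 m is 0.04, -0.001 m is -0.02.

```bash
python3 -m crank '[{"finger_gap":0.03,"d":[0.02,-0.02,0.04]},{"finger_gap":0.02},{"finger_gap":0.013},{"finger_gap":0.01},{"finger_gap":0.008},{"finger_gap":0.008},{"finger_gap":0.008}]'
python3 -m crank '[{"finger_gap":0.008,"d":[0.06,0,0]},{"finger_gap":0.008,"d":[0.06,0,0]}]' | grep -v grip; python3 -m crank '[{"finger_gap":0.008,"d":[0.06,0,0]},{"finger_gap":0.008,"d":[0.06,0,0]}]' | grep -v grip; python3 -m crank '[{"finger_gap":0.008,"d":[0.06,0,0]},{"finger_gap":0.008,"d":[0.06,0,0]}]'
```

```text
time_s: 17.5
tool_pos: [0.5431, 0.115, 0.0244]
tcp_rot: [-0.051, 0.999, 0.0, 0.001]
ft_force: [0.6, 1.1, 0.5]
finger_gap: 0.0122
gripper_force: 30.0
time_s: 17.7
tool_pos: [0.5426, 0.115, 0.0247]
tcp_rot: [-0.051, 0.999, 0.001, 0.007]
ft_force: [9.9, 1.2, -7.3]
finger_gap: 0.0119
time_s: 17.9
tool_pos: [0.54, 0.1148, 0.0258]
tcp_rot: [-0.051, 0.999, 0.002, 0.01]
ft_force: [12.3, 1.2, -3.8]
finger_gap: 0.012
time_s: 18.1
tool_pos: [0.5352, 0.1142, 0.0265]
tcp_rot: [-0.051, 0.999, 0.002, 0.011]
ft_force: [11.9, 1.5, -1.7]
finger_gap: 0.0116
gripper_force: 30.0
```

c3 drags at about 12 N, so it's sound and c1 is the weak clip. Finish this card.

To row units: 0.004 m is 0.08.

```bash
python3 -m crank '[{"finger_gap":0.008,"d":[0.08,0,0]},{"finger_gap":0.008,"d":[0.08,0,0]},{"finger_gap":0.008,"d":[0.08,0,0]},{"finger_gap":0.008,"d":[0.08,0,0]}]'; python3 -m crank '[{"finger_gap":0.008,"d":[0.1,0,0]},{"finger_gap":0.008,"d":[0.1,0,0]},{"finger_gap":0.008,"d":[0.16,0,0]},{"finger_gap":0.008,"d":[0.2,0,0]},{"finger_gap":0.008,"d":[0.16,0,0]},{"finger_gap":0.008},{"finger_gap":0.008}]'
python3 - <<'E'
from h import *
need([.475,.107,.003],5.74)
E
```

```text
time_s: 18.5
tool_pos: [0.5191, 0.1126, 0.0266]
tcp_rot: [-0.051, 0.999, 0.002, 0.011]
ft_force: [10.7, 2.3, -0.6]
finger_gap: 0.0121
gripper_force: 30.0
time_s: 19.2
tool_pos: [0.473, 0.1074, 0.0242]
tcp_rot: [-0.052, 0.999, 0.0, 0.0]
ft_force: [0.7, -0.5, -0.3]
finger_gap: 0.012
gripper_force: 30.0
t 19.2 at [0.473  0.1074 0.0242] shift tool [-0.0019 -0.0006  0.0212]
 rotvec [0.0004 0.0009 0.0033]  shift after turn [-0.0019 -0.0006  0.0212]
```

To row units: 0.01 m is 0.2, 0.004 m is 0.08.

```bash
python3 -m crank '[{"finger_gap":0.008,"d":[0,0,0.2]},{"finger_gap":0.008,"d":[0,0,0.16]},{"finger_gap":0.008,"d":[0,0,0.08]},{"finger_gap":0.008},{"finger_gap":0.008}]'|head -2; python3 -m crank '[{"finger_gap":0.02},{"finger_gap":0.035},{"finger_gap":0.035},{"finger_gap":0.035}]'|tail -3; python3 -m crank '[{"finger_gap":0.035,"d":[0,0,-0.6]},{"finger_gap":0.035,"d":[0,0,-0.8]},{"finger_gap":0.035,"d":[0,0,-0.8]},{"finger_gap":0.06,"d":[0,0,-0.2],"r":[0,0,0.1375]},{"finger_gap":0.06},{"finger_gap":0.06}]' | tail -4
python3 - <<'E'
from h import *
p,d,m=cap("wrist");W=pts(d,m);c=np.array([.492,.306]);q=W.reshape(-1,3);q=q[(d.ravel()>.05)&(np.linalg.norm(q[:,:2]-c,axis=1)<.05)&(q[:,2]>.008)&(q[:,2]<.03)]
print(len(q))
if len(q): print(cv2.minEnclosingCircle(q[:,:2].astype(np.float32)*1000),q[:,2].max())
need([.492,.306,.125],-2.5)
E
```

```text
time_s: 19.7
tool_pos: [0.4734, 0.1075, 0.0018]
ft_force: [-0.2, 0.5, -0.5]
finger_gap: 0.0346
gripper_force: 0.0
tcp_rot: [0.019, 1.0, 0.0, 0.0]
ft_force: [-0.7, 0.5, 0.3]
finger_gap: 0.0544
gripper_force: 0.0
1208
((492.1650085449219, 305.0805358886719), 22.396203994750977) 0.01548137457078624
t 20.75 at [0.4724 0.1072 0.1213] shift tool [-0.0119  0.1994 -0.0037]
 rotvec [-0.0002 -0.0008  0.0055]  shift after turn [-0.0109  0.1995 -0.0037]
```

Units first: shifts go in shares of 50 mm and turns go in shares of 60 degrees. So 0.04 m is 0.8, 0.0385 m is 0.77, 0.005 rad / 1.0472 = 0.0048.

```bash
python3 -m crank '[{"finger_gap":0.06,"d":[-0.06,0.8,0],"r":[0,0,0.0048]},{"finger_gap":0.06,"d":[-0.06,0.8,0]},{"finger_gap":0.06,"d":[-0.06,0.8,0]},{"finger_gap":0.06,"d":[-0.06,0.8,0.2]},{"finger_gap":0.06,"d":[0,0.77,0.6]},{"finger_gap":0.06,"d":[0,0,0.6]},{"finger_gap":0.06},{"finger_gap":0.06}]'|tail -5
python3 - <<'E'
from h import *
p,d,m=cap("wrist");W=pts(d,m);c=np.array([.492,.306]);q=W.reshape(-1,3);q=q[(d.ravel()>.05)&(np.linalg.norm(q[:,:2]-c,axis=1)<.05)&(q[:,2]>.008)&(q[:,2]<.018)]
print(len(q), q.min(0),q.max(0),cv2.minEnclosingCircle(q[:,:2].astype(np.float32)*1000))
need([.4922,.3053,.004],-2.5)
E
```

```text
tool_pos: [0.4937, 0.3035, 0.0511]
tcp_rot: [0.023, 1.0, -0.001, -0.001]
ft_force: [-0.6, 0.1, 0.2]
finger_gap: 0.06
gripper_force: 0.0
1886 [0.47041324 0.28411426 0.00805462] [0.5135591  0.32731283 0.01519718] ((492.26788330078125, 305.90765380859375), 22.01861572265625)
t 21.6 at [0.4949 0.3037 0.0524] shift tool [0.0028 0.0015 0.0484]
 rotvec [-0.0006  0.0012 -0.0035]  shift after turn [0.0027 0.0014 0.0484]
```

To row units: 0.025 m is 0.5, 0.018 m is 0.36.

```bash
python3 -m crank '[{"finger_gap":0.06,"d":[0.04,0.04,0.5]},{"finger_gap":0.06,"d":[0,0,0.36]},{"finger_gap":0.06,"d":[0,0,0.1]},{"finger_gap":0.06},{"finger_gap":0.05},{"finger_gap":0.04},{"finger_gap":0.04},{"finger_gap":0.04},{"finger_gap":0.04}]'
python3 -m crank '[{"finger_gap":0.04,"d":[0,0,-0.6]},{"finger_gap":0.04,"d":[0,0,-1]},{"finger_gap":0.04,"d":[0,0,-1]},{"finger_gap":0.04,"d":[0,0,-0.4]},{"finger_gap":0.04},{"finger_gap":0.04}]'
python3 - <<'E'
from h import *
p,d,m=cap("wrist");s=monitor.sense();W=pts(d,m).reshape(-1,3);q=W[(d.ravel()>.05)&(np.linalg.norm(W[:,:2]-s['tool_pos'][:2],axis=1)<.03)&(abs(W[:,2]-s['tool_pos'][2]-.008)<.014)&(abs(W[:,1]-s['tool_pos'][1])<.021)]
print(len(q), q.min(0),q.max(0))
save("held.png",p[100:350])
need([.6325,-.2735,.15],-2.5)
E
```

```text
time_s: 22.5
tool_pos: [0.4932, 0.3076, 0.0055]
tcp_rot: [0.023, 1.0, 0.001, 0.001]
ft_force: [-0.1, -0.3, 6.1]
finger_gap: 0.0427
gripper_force: 30.0
time_s: 23.1
tool_pos: [0.4917, 0.307, 0.1539]
tcp_rot: [0.023, 1.0, 0.0, 0.0]
ft_force: [-0.6, -0.9, -0.1]
finger_gap: 0.0422
gripper_force: 30.0
3009 [0.46892328 0.28565905 0.14752962] [0.50615077 0.32764728 0.17410803]
t 23.15 at [0.4912 0.3067 0.1529] shift tool [-0.1676 -0.5731  0.0034]
 rotvec [-0.0011 -0.0012 -0.0019]  shift after turn [-0.1665 -0.5734  0.0029]
```

View pics/held.png

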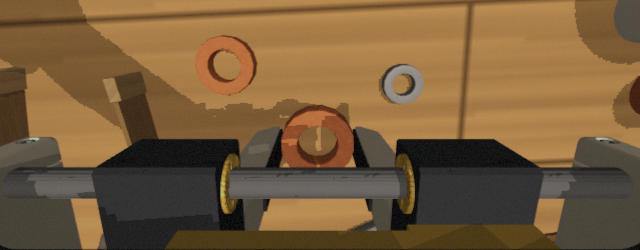

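The ring is held flat, centred at (317,138) between the pads. I'll move over c1's post.

To row units: -0.046 m is -0.92, -0.012 m is -0.24.

```bash
python3 -m crank '[{"finger_gap":0.04,"d":[-0.24,-0.92,0]},{"finger_gap":0.04,"d":[-0.24,-0.92,0]},{"finger_gap":0.04,"d":[-0.24,-0.92,0]},{"finger_gap":0.04,"d":[-0.24,-0.92,0]},{"finger_gap":0.04,"d":[-0.24,-0.92,0]},{"finger_gap":0.04,"d":[-0.24,-0.92,0]},{"finger_gap":0.04,"d":[-0.24,-0.92,0]},{"finger_gap":0.04,"d":[-0.24,-0.92,0]},{"finger_gap":0.04,"d":[-0.24,-0.92,0]},{"finger_gap":0.04,"d":[-0.24,-0.92,0]}]' | head -2
python3 -m crank '[{"finger_gap":0.04,"d":[-0.48,-0.84,0]},{"finger_gap":0.04,"d":[-0.48,-0.84,0]},{"finger_gap":0.04,"d":[0,-0.58,0]},{"finger_gap":0.04},{"finger_gap":0.04},{"finger_gap":0.04}]' | head -2
python3 - <<'E'
from h import *
for n in("scene","side","w3"):
    W=np.load(f"/tmp/{n}.npz")["W"].reshape(-1,3);q=W[(W[:,2]>.08)&(W[:,2]<.105)&(np.linalg.norm(W[:,:2]-[.633,-.273],axis=1)<.02)];print(n,len(q),q.mean(0).round(4) if len(q) else 0,q.min(0) if len(q) else 0,q.max(0) if len(q) else 0)
p,d,m=cap("side");np.savez("/tmp/side2",W=pts(d,m))
f=200/np.tan(np.radians(m["vertical_fov"])/2)
P=cv2.projectPoints(np.array([[.6335,-.2733,.1]]),m["rvec"],m["tvec"],np.array([[f,0,m["cx"]],[0,f,m["cy"]],[0,0,1]]),None)[0].ravel();print(P)
u,v=P.astype(int);c=p[max(0,v-60):v+50,u-70:u+70];save("s2.png",cv2.resize(c,None,fx=5,fy=5,interpolation=cv2.INTER_CUBIC))
need([.6335,-.2733,.12],-2.5)
E
```

```text
time_s: 24.15
tool_pos: [0.5899, -0.1592, 0.1516]
time_s: 24.75
tool_pos: [0.6337, -0.2699, 0.1527]
scene 29 [ 0.6363 -0.2719  0.095 ] [ 0.62904762 -0.27714119  0.08098984] [ 0.64047088 -0.26613746  0.10402985]
side 26 [ 0.6339 -0.2702  0.0924] [ 0.62826599 -0.27975077  0.08124945] [ 0.63991827 -0.26572136  0.10110356]
w3 96 [ 0.6327 -0.2724  0.0952] [ 0.62793347 -0.27849717  0.08004464] [ 0.63892909 -0.26768074  0.1005956 ]
[333.07750958 125.52939393]
t 24.8 at [ 0.634  -0.2698  0.1533] shift tool [ 0.0003 -0.0036  0.0333]
 rotvec [ 0.0033 -0.0002  0.0011]  shift after turn [ 0.0003 -0.0035  0.0333]
```

View pics/s2.png

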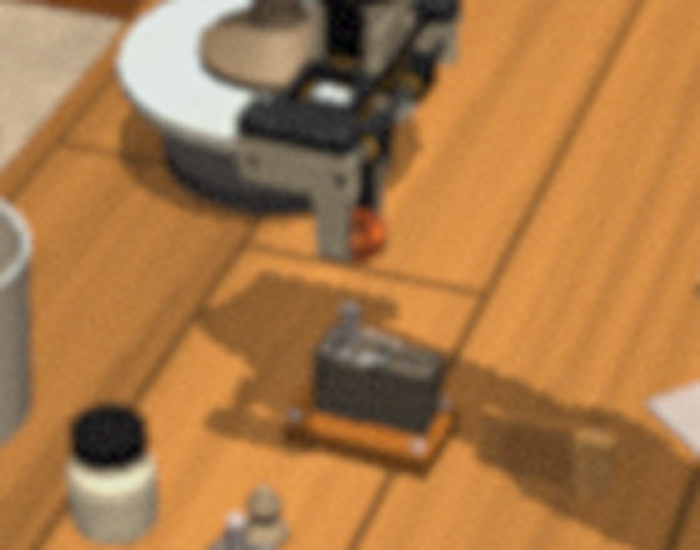

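The side view shows the ring held above c1's post, whose top is at crop pixel (348,308). The post centre, from the measured extents, is about (0.634, -0.273). Align and lower.

To row units: 0.03 m is 0.6, -0.0033 m is -0.066.

```bash
python3 -m crank '[{"finger_gap":0.04,"d":[0,-0.066,0.6]},{"finger_gap":0.04},{"finger_gap":0.04}]' | head -4
python3 -c "
from h import *
need([.634,-.273,.0765],-2.5)"
```

```text
time_s: 25.1
tool_pos: [0.6336, -0.2744, 0.1239]
tcp_rot: [0.022, 1.0, 0.001, -0.0]
ft_force: [-0.4, 0.6, 0.3]
t 25.1 at [ 0.6336 -0.2744  0.1239] shift tool [-0.0004  0.0013  0.0474]
 rotvec [ 0.002  -0.0004 -0.0004]  shift after turn [-0.0004  0.0014  0.0474]
```

To row units: 0.01 m is 0.2, 0.006 m is 0.12.

```bash
python3 -m crank '[{"finger_gap":0.04,"d":[0,0.02,0.2]},{"finger_gap":0.04,"d":[0,0,0.2]},{"finger_gap":0.04,"d":[0,0,0.12]},{"finger_gap":0.04}]' 
python3 -c "
from h import *
need([.634,-.273,.0765],-2.5)"
```

```text
time_s: 25.5
tool_pos: [0.633, -0.2747, 0.0968]
tcp_rot: [0.023, 1.0, 0.001, -0.001]
ft_force: [-0.6, 0.6, 0.1]
finger_gap: 0.0425
gripper_force: 30.0
t 25.5 at [ 0.633  -0.2747  0.0968] shift tool [-0.0009  0.0017  0.0203]
 rotvec [ 0.0016 -0.0012 -0.002 ]  shift after turn [-0.0009  0.0017  0.0203]
```

Ring bottom is now at about 91 mm, below the post top, with no contact force. Continue.

To row units: 0.008 m is 0.16, 0.006 m is 0.12.

```bash
python3 -m crank '[{"finger_gap":0.04,"d":[0,0.03,0.16]},{"finger_gap":0.04,"d":[0,0,0.12]},{"finger_gap":0.04,"d":[0,0,0.08]},{"finger_gap":0.04},{"finger_gap":0.04}]' 
python3 -c "
from h import *
need([.634,-.273,.0765],-2.5)"
```

```text
time_s: 26.0
tool_pos: [0.634, -0.2737, 0.0802]
tcp_rot: [0.023, 1.0, 0.0, 0.001]
ft_force: [-0.8, -1.7, 0.1]
finger_gap: 0.0426
gripper_force: 30.0
t 26.0 at [ 0.634  -0.2737  0.0802] shift tool [0.     0.0007 0.0037]
 rotvec [ 0.0006  0.0013 -0.0022]  shift after turn [0.     0.0007 0.0037]
```

To row units: 0.002 m is 0.04, 0.001 m is 0.02.

```bash
python3 -m crank '[{"finger_gap":0.04,"d":[0,0,0.04]},{"finger_gap":0.04,"d":[0,0,0.02]},{"finger_gap":0.04}]' | sed -n 2,4p
python3 -m crank '[{"finger_gap":0.05},{"finger_gap":0.06},{"finger_gap":0.07},{"finger_gap":0.07},{"finger_gap":0.07}]'|sed -n 4,6p
python3 -m crank '[{"finger_gap":0.07,"d":[0,0,-0.2]},{"finger_gap":0.07,"d":[0,0,-0.8]},{"finger_gap":0.07,"d":[0,0,-1]},{"finger_gap":0.07,"d":[0,0,-1]},{"finger_gap":0.07,"d":[0.9,0,0]},{"finger_gap":0.07,"d":[0.9,0,0]},{"finger_gap":0.07,"d":[0.9,0,0]},{"finger_gap":0.07,"d":[0.2,-0.9,0]},{"finger_gap":0.07,"d":[0,-0.9,0]},{"finger_gap":0.07}]'|head -3
python3 - <<'E'
from h import *
for n in("wrist","side","scene"):
    p,d,m=cap(n);W=pts(d,m)
    hsv=cv2.cvtColor(p,cv2.COLOR_RGB2HSV);red=((hsv[...,0]<10)&(hsv[...,1]>150))
    k=red&(np.linalg.norm(W[...,:2]-[.634,-.273],axis=2)<.05)&(d>.05)&(W[...,2]>.06);q=W[k]
    print(n,len(q),q.min(0) if len(q) else 0,q.max(0) if len(q) else 0, np.median(q,0) if len(q) else 0)
    if n=="side": save("s3.png",cv2.resize(p[80:280,230:430],None,fx=3,fy=3,interpolation=cv2.INTER_CUBIC))
E
```

```text
tool_pos: [0.6339, -0.2735, 0.0772]
tcp_rot: [0.023, 1.0, 0.0, 0.001]
ft_force: [-0.1, -0.5, -0.2]
ft_force: [-0.5, 0.3, 0.1]
finger_gap: 0.0695
gripper_force: 0.0
time_s: 27.8
tool_pos: [0.4811, -0.3654, 0.228]
tcp_rot: [0.029, 1.0, -0.003, 0.0]
wrist 36 [ 0.61896679 -0.29583081  0.07261533] [ 0.64487702 -0.27637179  0.0812008 ] [ 0.629848   -0.29186578  0.07754089]
side 36 [ 0.61392249 -0.28616912  0.06688626] [ 0.64558596 -0.24876233  0.08693244] [ 0.63048817 -0.25550118  0.07929669]
scene 33 [ 0.61509077 -0.29208574  0.06018616] [ 0.65583223 -0.25893242  0.08649584] [ 0.64149986 -0.28230193  0.08296224]
```

View pics/s3.png

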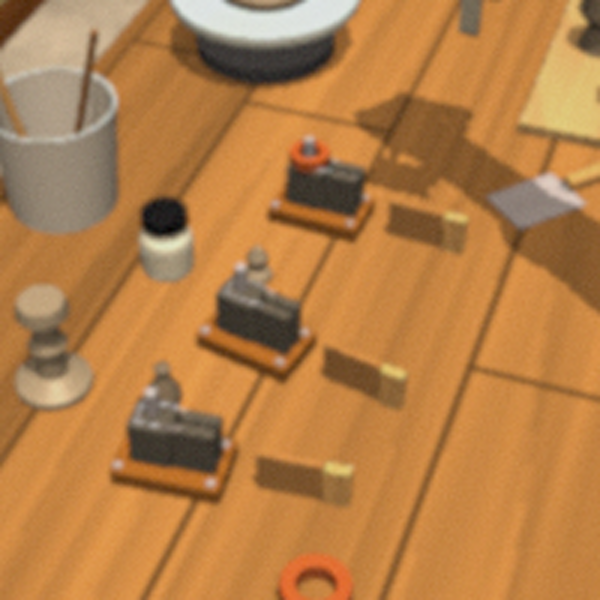

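The ring sits flat over c1's post at (310,155), and all three cards stand clear on the table at (428,225), (365,375) and (305,478). Handing in.

```bash
python3 -c "
from bench import ctrl
print(ctrl.close_job())"
```

```text
the job is handed in; nothing more can be done
None
```

Job handed in: all three cards are drawn and on the table, and the small orange ring sits over the post of the weak clip, the rightmost seen from the robot (about 3 N of drag, against about 12 N for the other two); no verdict came back.

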